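Find the full sugar tin by feel and hold it up

TASK

Only one of the three identical sugar tins on the table is still full: lift them to feel which is by far the heaviest, and put the two light ones back upright and fully down in wells of the wooden tin stand, any wells, without dropping or tipping a tin or disturbing the other things on the table. Then hold the heavy tin up, upright and still, with its underside at least 15 cm above the table, so that I can take it from you: finish while still holding it.

Things in the scene. Friction and masses are not known exactly. Their poses are not given: they have to be found in the camera images.
- tin_1: closed round sugar tin, 60 mm across and 105 mm high, teal with a cream band round its lower half and a 24 mm high steel lid that is fixed on; origin: centre of its underside, z up along the tin. All three tins look exactly alike; one of the three is full and weighs 0.42 to 0.60 kg, the other two are nearly empty and weigh 0.12 to 0.26 kg each; which is which can only be felt
- tin_2: closed round sugar tin, 60 mm across and 105 mm high, teal with a cream band round its lower half and a 24 mm high steel lid that is fixed on; origin: centre of its underside, z up along the tin. All three tins look exactly alike; one of the three is full and weighs 0.42 to 0.60 kg, the other two are nearly empty and weigh 0.12 to 0.26 kg each; which is which can only be felt
- tin_3: closed round sugar tin, 60 mm across and 105 mm high, teal with a cream band round its lower half and a 24 mm high steel lid that is fixed on; origin: centre of its underside, z up along the tin. All three tins look exactly alike; one of the three is full and weighs 0.42 to 0.60 kg, the other two are nearly empty and weigh 0.12 to 0.26 kg each; which is which can only be felt
- stand: low wooden stand, a block 276 mm long (its x axis), 92 mm wide (y) and 45 mm high, that does not move, with three round wells in a row, 84 mm apart along its x axis, and a small brass handle at each end that sticks out 21 mm; origin: centre of its underside
- well_0 (a point): centre of the floor of one end well of the stand (84 mm from the stand origin towards its -x): a round hole 70 mm wide (5 mm play all round a tin) and 35 mm deep, its floor 10 mm and its mouth 45 mm above the table, the mouth's edge chamfered 5 mm; x axis along the row of wells
- well_1 (a point): centre of the floor of the middle well of the stand (above the stand origin): a round hole 70 mm wide (5 mm play all round a tin) and 35 mm deep, its floor 10 mm and its mouth 45 mm above the table, the mouth's edge chamfered 5 mm; x axis along the row of wells
- well_2 (a point): centre of the floor of the other end well of the stand (84 mm from the stand origin towards its +x): a round hole 70 mm wide (5 mm play all round a tin) and 35 mm deep, its floor 10 mm and its mouth 45 mm above the table, the mouth's edge chamfered 5 mm; x axis along the row of wells
- teapot: white china teapot with lid, spout and handle, 255 mm long, 146 mm high; origin under its centre; loose, to be left alone
- cookie_jar: cream stoneware jar with lid, 148 mm across, 202 mm high; origin under its centre; loose, to be left alone
- pepper_mill: turned wooden pepper mill, 58 mm across, 170 mm high; origin under its centre; loose, to be left alone
- salt_shaker: small grey and clear salt shaker, 44 mm across, 90 mm high; origin under its centre; loose, to be left alone
- egg_timer: cream round egg timer, 59 mm across, 52 mm high; origin under its centre; loose, to be left alone
- teaspoon: steel teaspoon lying flat, 139 mm long (x axis), 30 mm wide; origin under its centre; loose, to be left alone
- keys: small bunch of keys lying flat, 110 x 121 mm, 8 mm high; origin under its centre; loose, to be left alone
There are look-alikes about, which are no part of the job. What is shaped like the tin_3 but orange is not meant.

How it is judged:
On the way, in this order (a step that is already met when the one before it is completed fails the run):
1. a light tin stands fully down in a well of the stand, let go ((((horizontal distance between tin_1 and well_0 below 0.007 m or horizontal distance between tin_1 and well_1 below 0.007 m or horizontal distance between tin_1 and well_2 below 0.007 m) and height (world z) of tin_1 between 0.004 and 0.016 m and angle between tin_1's own z axis and vertical below 0.1 rad and contact force between the fingers and tin_1 below 0.3 N and contact force between tin_1 and stand between 0.4 and 3.4 N) or ((horizontal distance between tin_2 and well_0 below 0.007 m or horizontal distance between tin_2 and well_1 below 0.007 m or horizontal distance between tin_2 and well_2 below 0.007 m) and height (world z) of tin_2 between 0.004 and 0.016 m and angle between tin_2's own z axis and vertical below 0.1 rad and contact force between the fingers and tin_2 below 0.3 N and contact force between tin_2 and stand between 0.4 and 3.4 N) or ((horizontal distance between tin_3 and well_0 below 0.007 m or horizontal distance between tin_3 and well_1 below 0.007 m or horizontal distance between tin_3 and well_2 below 0.007 m) and height (world z) of tin_3 between 0.004 and 0.016 m and angle between tin_3's own z axis and vertical below 0.1 rad and contact force between the fingers and tin_3 below 0.3 N and contact force between tin_3 and stand between 0.4 and 3.4 N))), for 0.2 s.
2. two light tins stand fully down in wells of the stand, let go (((((horizontal distance between tin_2 and well_0 below 0.007 m or horizontal distance between tin_2 and well_1 below 0.007 m or horizontal distance between tin_2 and well_2 below 0.007 m) and height (world z) of tin_2 between 0.004 and 0.016 m and angle between tin_2's own z axis and vertical below 0.1 rad and contact force between the fingers and tin_2 below 0.3 N and contact force between tin_2 and stand between 0.4 and 3.4 N) and ((horizontal distance between tin_3 and well_0 below 0.007 m or horizontal distance between tin_3 and well_1 below 0.007 m or horizontal distance between tin_3 and well_2 below 0.007 m) and height (world z) of tin_3 between 0.004 and 0.016 m and angle between tin_3's own z axis and vertical below 0.1 rad and contact force between the fingers and tin_3 below 0.3 N and contact force between tin_3 and stand between 0.4 and 3.4 N)) or (((horizontal distance between tin_1 and well_0 below 0.007 m or horizontal distance between tin_1 and well_1 below 0.007 m or horizontal distance between tin_1 and well_2 below 0.007 m) and height (world z) of tin_1 between 0.004 and 0.016 m and angle between tin_1's own z axis and vertical below 0.1 rad and contact force between the fingers and tin_1 below 0.3 N and contact force between tin_1 and stand between 0.4 and 3.4 N) and ((horizontal distance between tin_3 and well_0 below 0.007 m or horizontal distance between tin_3 and well_1 below 0.007 m or horizontal distance between tin_3 and well_2 below 0.007 m) and height (world z) of tin_3 between 0.004 and 0.016 m and angle between tin_3's own z axis and vertical below 0.1 rad and contact force between the fingers and tin_3 below 0.3 N and contact force between tin_3 and stand between 0.4 and 3.4 N)) or (((horizontal distance between tin_1 and well_0 below 0.007 m or horizontal distance between tin_1 and well_1 below 0.007 m or horizontal distance between tin_1 and well_2 below 0.007 m) and height (world z) of tin_1 between 0.004 and 0.016 m and angle between tin_1's own z axis and vertical below 0.1 rad and contact force between the fingers and tin_1 below 0.3 N and contact force between tin_1 and stand between 0.4 and 3.4 N) and ((horizontal distance between tin_2 and well_0 below 0.007 m or horizontal distance between tin_2 and well_1 below 0.007 m or horizontal distance between tin_2 and well_2 below 0.007 m) and height (world z) of tin_2 between 0.004 and 0.016 m and angle between tin_2's own z axis and vertical below 0.1 rad and contact force between the fingers and tin_2 below 0.3 N and contact force between tin_2 and stand between 0.4 and 3.4 N)))), for 0.2 s.
At the end, for the whole second after the job is handed in: Two light tins (under 3.4 N on the stand) are upright, let go, in wells (within 7 mm of the centre, underside below 16 mm); the third, full tin is in the fingers, still, tilted under 0.25 rad, its underside over 15 cm above the table, resting on nothing else (((((horizontal distance between tin_2 and well_0 below 0.007 m or horizontal distance between tin_2 and well_1 below 0.007 m or horizontal distance between tin_2 and well_2 below 0.007 m) and height (world z) of tin_2 between 0.004 and 0.016 m and angle between tin_2's own z axis and vertical below 0.1 rad and contact force between the fingers and tin_2 below 0.3 N and contact force between tin_2 and stand between 0.4 and 3.4 N) and ((horizontal distance between tin_3 and well_0 below 0.007 m or horizontal distance between tin_3 and well_1 below 0.007 m or horizontal distance between tin_3 and well_2 below 0.007 m) and height (world z) of tin_3 between 0.004 and 0.016 m and angle between tin_3's own z axis and vertical below 0.1 rad and contact force between the fingers and tin_3 below 0.3 N and contact force between tin_3 and stand between 0.4 and 3.4 N) and height (world z) of tin_1 above 0.15 m and angle between tin_1's own z axis and vertical below 0.25 rad and linear speed of tin_1 below 0.05 m/s and contact force between the fingers and tin_1 above 1 N and contact force between tin_1 and cookie_jar below 0.3 N and contact force between tin_1 and pepper_mill below 0.3 N) or (((horizontal distance between tin_1 and well_0 below 0.007 m or horizontal distance between tin_1 and well_1 below 0.007 m or horizontal distance between tin_1 and well_2 below 0.007 m) and height (world z) of tin_1 between 0.004 and 0.016 m and angle between tin_1's own z axis and vertical below 0.1 rad and contact force between the fingers and tin_1 below 0.3 N and contact force between tin_1 and stand between 0.4 and 3.4 N) and ((horizontal distance between tin_3 and well_0 below 0.007 m or horizontal distance between tin_3 and well_1 below 0.007 m or horizontal distance between tin_3 and well_2 below 0.007 m) and height (world z) of tin_3 between 0.004 and 0.016 m and angle between tin_3's own z axis and vertical below 0.1 rad and contact force between the fingers and tin_3 below 0.3 N and contact force between tin_3 and stand between 0.4 and 3.4 N) and height (world z) of tin_2 above 0.15 m and angle between tin_2's own z axis and vertical below 0.25 rad and linear speed of tin_2 below 0.05 m/s and contact force between the fingers and tin_2 above 1 N and contact force between tin_2 and cookie_jar below 0.3 N and contact force between tin_2 and pepper_mill below 0.3 N) or (((horizontal distance between tin_1 and well_0 below 0.007 m or horizontal distance between tin_1 and well_1 below 0.007 m or horizontal distance between tin_1 and well_2 below 0.007 m) and height (world z) of tin_1 between 0.004 and 0.016 m and angle between tin_1's own z axis and vertical below 0.1 rad and contact force between the fingers and tin_1 below 0.3 N and contact force between tin_1 and stand between 0.4 and 3.4 N) and ((horizontal distance between tin_2 and well_0 below 0.007 m or horizontal distance between tin_2 and well_1 below 0.007 m or horizontal distance between tin_2 and well_2 below 0.007 m) and height (world z) of tin_2 between 0.004 and 0.016 m and angle between tin_2's own z axis and vertical below 0.1 rad and contact force between the fingers and tin_2 below 0.3 N and contact force between tin_2 and stand between 0.4 and 3.4 N) and height (world z) of tin_3 above 0.15 m and angle between tin_3's own z axis and vertical below 0.25 rad and linear speed of tin_3 below 0.05 m/s and contact force between the fingers and tin_3 above 1 N and contact force between tin_3 and cookie_jar below 0.3 N and contact force between tin_3 and pepper_mill below 0.3 N))); the arm keeps its last pose, push and grip.
It fails at once if a tin is tipped by more than 0.7 rad (angle between any of tin_1, tin_2, tin_3's own z axis and vertical above 0.7 rad).
It fails at once if a tin is dropped (faster than 0.6 m/s and not touched by the fingers) ((linear speed of tin_1 above 0.6 m/s and contact force between the fingers and tin_1 below 0.05 N) or (linear speed of tin_2 above 0.6 m/s and contact force between the fingers and tin_2 below 0.05 N) or (linear speed of tin_3 above 0.6 m/s and contact force between the fingers and tin_3 below 0.05 N)).
It fails at once if another thing on the table is pushed more than 30 mm or tipped (distance of any of teapot, cookie_jar, pepper_mill, salt_shaker, egg_timer, teaspoon, keys from where it was at the start of the episode above 0.03 m or angle between any of teapot, cookie_jar, pepper_mill, salt_shaker, egg_timer's own z axis and vertical above 0.3 rad).
It also fails if it takes over 72 s, if anything falls off the work surface, if the arm or the gripper's body presses on something with over 40 N, if the wrist force passes 120 N, or if a joint passes its speed limit or range.

ROBOT

A 6-joint arm with a two-finger parallel gripper is mounted at the origin on a cart in front of the work surface, level with it; the furniture and walls round the work are solid. World frame = base frame: x ahead of the robot, y to its left, z up, the work surface at z = 0. Lengths are in m, angles in rad, forces in N, time in s.
With the tool pointing down it reaches from about 0.375 to 0.975 m from the base axis. Payload 3.8 kg.
Tool frame: the origin (TCP) lies midway between the tips of the shut fingers; the grasp point (between the pads) lies 19 mm behind it; z points along the fingers, y is the line along which they close (so a half turn about z gives the same grasp; the last joint's range is limited). The gripper opens to 88 mm and grips with 3 to 60 N. Pads are 18 mm wide; open, the fingers measure 123 mm over their backs; the gripper's body (75 mm by 187 mm) begins 45 mm behind the grasp point.
Start: joints at [-0.037, 0.264, 1.604, -0, 1.274, -0.037], TCP at [0.675, -0, 0.239] pointing down, gripper open.
Joint ranges: [-2.63, 2.63], [-0.94, 2.18], [0.31, 2.57], [-1.31, 4.45], [0, 2.66], [-2.55, 2.55]. Speed limits (rad/s): [2.57, 2.57, 3.14, 3.14, 3.14, 3.14].

INTERFACE

Orientations are given as a rotation vector (axis times angle).
In Python, from cell import manip, inverse_kinematics, cams, order gives the robot as it stands. Calls block until the motion is done:
- manip.move_pose(position, orientation): joint-space move of the TCP to a pose.
- manip.move_linear(position, rate=0.15, rot=None): straight line of the TCP; rot=None keeps the orientation; rate is the mean speed in m/s.
- manip.set_joints(angles): joint-space move.
- manip.set_gripper(opening, force=None): finger opening in m; force is the grip in N (None keeps the last); returns when the fingers have stopped.
- manip.dwell(seconds).
- inverse_kinematics(position, orientation): joint angles nearest the present ones, or None.
- manip.state(): the state.
- cams.capture(name): name is "scene" or "side" or "wrist"; returns a dict with "image" (384x512x3 uint8, blue, green, red), "z_map" (384x512 float32, m along the optical axis (not along the pixel's ray), 0 where there is no reading), "intrinsics" (3x3 intrinsics, pixels), "k1" (the pictures are not rectified: a ray, as slopes to the right and down, at radius r is drawn at 1 + k1 r^2 times it, then the intrinsics apply), "position" and "orientation" of the camera in the world; the wrist camera has in their place "T_tool_cam" (4x4, takes a point from camera to tool coordinates, whose origin is the TCP and whose axes are the flange's). Camera axes: x right, y down, z forward; pixel columns grow to the right and rows downward; lengths in m; the calibration is good to about 2 mm. A picture is of the moment at which its call begins: read the wrist's pose just before it.
A pose or a line that the arm cannot do raises manip.IKError and nothing moves.
- order.close_job(): hands the job in; it is judged then, once.
The state is a dict: "clock": time; "joint_pos": joint angles; "joint_velocities": joint speeds; "tau": joint torques, N m; "tool_pos": TCP position; "tcp_rot": TCP orientation; "contact_force": force on the tool from outside, world axes, zero at the start; "moment": the same for the moment, N m; "gripper_width": finger opening in m; "grasp_force": force on a finger pad.
Only numpy, scipy, OpenCV 4.12 (cv2) and the standard library are available. Lean on these libraries where they do the work, as an engineer would, in place of code of your own. Each camera call takes 0.05 s, during which the arm holds its last target. There are 200 camera calls.

## Working session

There is one attempt and no reset: what is moved stays moved. The work goes in short steps, each a Python script; the robot and the scene stay as the last script left them, time stands still between calls to the robot, and variables do not carry over. Pictures are saved under pics/ and viewed, at most 10 in all, crops included, and the job is handed in when it is done.

```bash
mkdir -p pics; ls; python3 - <<'E'
from cell import manip,cams
import cv2,pickle
d={n:cams.capture(n) for n in("scene","side")}
pickle.dump(d,open('d.pkl','wb'))
for n in d:
    print(n,d[n]['intrinsics'].tolist(),d[n]['k1'],d[n]['position'],d[n]['orientation'])
    cv2.imwrite(f'pics/{n}.png',cv2.resize(d[n]['image'],(800,600),interpolation=cv2.INTER_CUBIC))
s=manip.state();print(s)
E
```

```text
pics
scene [[456.9177858404286, 0.0, 252.2708141561801], [0.0, 456.9177858404286, 194.93883850073703], [0.0, 0.0, 1.0]] -0.0517513065161625 [-0.20512967  0.6324902   0.63260041] [-0.92192673  2.22902906 -1.35892437]
side [[404.69181433038557, 0.0, 260.223931020388], [0.0, 404.69181433038557, 185.83097942140327], [0.0, 0.0, 1.0]] 0.0277562953718675 [-0.08895094 -0.0617289   0.89615971] [-1.70082616  2.00844237 -0.67809345]
{'clock': 0.1, 'joint_pos': array([-3.68532575e-02,  2.64692605e-01,  1.60520309e+00, -8.27191576e-06,
        1.27369346e+00, -3.69252927e-02]), 'joint_velocities': array([ 0.00086298, -0.00192805, -0.00141831,  0.00200461, -0.00118155,
        0.00017003]), 'tau': array([ 2.09863060e-04, -5.03614998e+01, -3.58072400e+01,  7.29403482e-02,
        2.32994242e-02, -8.27531630e-05]), 'tool_pos': array([6.74375512e-01, 5.00335235e-05, 2.37521083e-01]), 'tcp_rot': array([-2.22032770e+00, -2.22049304e+00,  2.14236400e-03]), 'contact_force': array([0.01778872, 0.14772129, 0.0286352 ]), 'moment': array([-0.00636315,  0.00214506, -0.00460647]), 'grasp_force': 0.0, 'gripper_width': 0.08806025443549058}
```

View pics/scene.png

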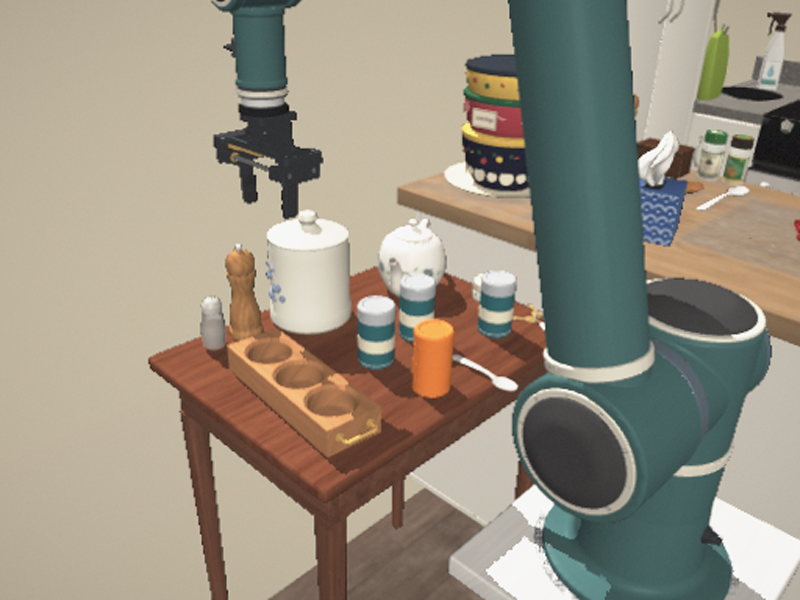

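View pics/side.png

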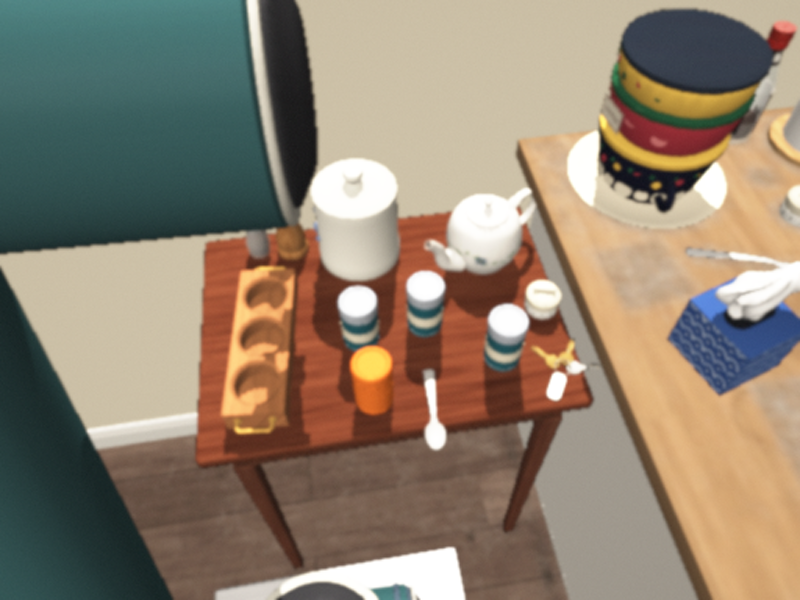

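The scene holds three teal tins, with lid tops in the side view (800 px wide) at (357,300), (426,287) and (508,322). The orange look-alike at (372,362) is not meant. The stand's wells are at (268,293), (265,337) and (258,382). Next I'll convert these to positions with depth.

```bash
cat > h.py <<'E'
import numpy as np,cv2
from scipy.spatial.transform import Rotation as R
def cloud(d,T=None):
    z=d['z_map'];h,w=z.shape
    uv=np.stack(np.meshgrid(np.arange(w),np.arange(h)),-1).reshape(-1,1,2).astype(float)
    n=cv2.undistortPoints(uv,d['intrinsics'],np.array([d['k1'],0,0,0.])).reshape(h,w,2)
    P=np.dstack([n*z[...,None],z])
    if T is None: Rm,t=R.from_rotvec(d['orientation']).as_matrix(),d['position']
    else: Rm,t=T[:3,:3],T[:3,3]
    P=P@Rm.T+t; P[z<=0]=np.nan
    return P
def circ(xy):
    A=np.c_[2*xy,np.ones(len(xy))]
    s=np.linalg.lstsq(A,(xy**2).sum(1),rcond=None)[0]
    return s[:2],np.sqrt(s[2]+s[:2]@s[:2])
E
python3 - <<'E'
import pickle
from h import *
d=pickle.load(open('d.pkl','rb'))
for n in d:
    P=cloud(d[n]);im=d[n]['image']
    reg=(P[...,0]>.3)&(P[...,0]<1.1)&(abs(P[...,1])<.5)
    print(n,'table z',np.nanmedian(P[...,2][reg&(abs(P[...,2])<.015)]))
    for nm,lo,hi in(('lid',.098,.112),('stand',.038,.05),('high',.13,.22)):
        m=(reg&(P[...,2]>lo)&(P[...,2]<hi)).astype(np.uint8)
        k,l,st,c=cv2.connectedComponentsWithStats(m)
        for i in range(1,k):
            if st[i,4]<60: continue
            q=P[l==i]; xy=q[:,:2].astype(np.float32)
            print(nm,st[i,4],'px',(c[i]*800/512).round(),'circle',cv2.minEnclosingCircle(xy),'mean',q.mean(0).round(3),'bgr',im[l==i].mean(0).round(),cv2.minAreaRect(xy) if nm=='stand' else '')
E
```

```text
scene table z 0.001167128397308148
lid 157 px [376. 217.] circle ((0.7798793911933899, -0.35483527183532715), 0.09619377553462982) mean [ 0.779 -0.346  0.105] bgr [164. 188. 199.] 
lid 256 px [412. 244.] circle ((0.6517788171768188, -0.3164321482181549), 0.057582855224609375) mean [ 0.632 -0.294  0.105] bgr [235. 240. 242.] 
lid 253 px [308. 277.] circle ((0.6867735385894775, -0.08418828248977661), 0.07256735861301422) mean [ 0.657 -0.06   0.105] bgr [183. 198. 203.] 
lid 774 px [107. 309.] circle ((0.7806395292282104, 0.21299231052398682), 0.19078092277050018) mean [0.78  0.234 0.105] bgr [162. 184. 195.] 
lid 220 px [499. 279.] circle ((0.430902898311615, -0.29634812474250793), 0.03144264593720436) mean [ 0.428 -0.295  0.104] bgr [218. 219. 219.] 
lid 223 px [417. 282.] circle ((0.518952488899231, -0.1843264400959015), 0.032374173402786255) mean [ 0.515 -0.182  0.104] bgr [220. 221. 222.] 
lid 66 px [241. 284.] circle ((0.7191159725189209, 0.033045444637537), 0.020783057436347008) mean [0.712 0.038 0.105] bgr [ 68. 100. 136.] 
lid 270 px [376. 306.] circle ((0.5058980584144592, -0.
[... 6240 characters left out ...]
.41  -0.291  0.044] bgr [149. 172. 183.] ((0.4130372405052185, -0.29312413930892944), (0.055797748267650604, 0.021030334755778313), 66.90441131591797)
stand 60 px [375. 397.] circle ((0.38254547119140625, -0.08369819074869156), 0.028818514198064804) mean [ 0.367 -0.084  0.044] bgr [ 35.  92. 194.] ((0.3715287446975708, -0.08268663287162781), (0.05742036923766136, 0.023509448394179344), 84.75373840332031)
high 12942 px [513. 211.] circle ((0.5426409840583801, -0.2705044448375702), 0.3321968913078308) mean [ 0.609 -0.338  0.168] bgr [160. 188. 210.] 
high 100 px [603. 170.] circle ((0.6294177770614624, -0.4992494583129883), 0.033116597682237625) mean [ 0.624 -0.495  0.205] bgr [119. 137. 147.]
```

Measured positions, which agree in both views to within 4 mm:

| Thing | x, y (m) |
|---|---|
| Tin A | (0.506, -0.076) |
| Tin B | (0.518, -0.186) |
| Tin C | (0.431, -0.299) |
| Orange look-alike | (0.389, -0.083) |
| Stand centre | (0.507, 0.084) |

The stand's long axis is about 6° off x. I'll move in and take wrist looks with the fingers closing along y.

```bash
cat >> h.py <<'E'
from cell import manip,cams
ROT=[np.pi,0,0]
def wrist():
    s=manip.state();d=cams.capture('wrist')
    T=np.eye(4);T[:3,:3]=R.from_rotvec(s['tcp_rot']).as_matrix();T[:3,3]=s['tool_pos']
    return d,cloud(d,T@d['T_tool_cam'])
def lids(P,lo,hi,minpx=300):
    m=((P[...,2]>lo)&(P[...,2]<hi)&(P[...,0]<.85)&(P[...,1]>-.5)).astype(np.uint8)
    k,l,st,c=cv2.connectedComponentsWithStats(m)
    return [(st[i],P[l==i]) for i in range(1,k) if st[i,4]>minpx]
E
python3 - <<'E'
from h import *
manip.move_pose([.50,-.09,.36],ROT)
print(manip.state()['joint_pos'].round(2))
for i,p in enumerate(([.50,-.09,.36],[.48,.08,.36],[.46,-.24,.36])):
    if i: manip.move_linear(p,.3)
    d,P=wrist()
    if i==0: print(d['T_tool_cam'].round(3))
    if i<2: cv2.imwrite(f'pics/w{i}.png',d['image'])
    for nm,lo,hi in(('lid',.097,.113),('stand',.038,.05)):
        for st,q in lids(P,lo,hi):
            xy=q[:,:2].astype(np.float32);print(i,nm,st.tolist(),np.round(cv2.minEnclosingCircle(xy)[0],4),cv2.minEnclosingCircle(xy)[1],'z',np.median(q[:,2]).round(4),cv2.minAreaRect(xy) if nm=='stand' else '')
print(manip.state()['clock'])
E
```

```text
[-0.23 -0.11  1.78  0.    1.47  1.34]
[[ 0.    -0.956 -0.294  0.075]
 [ 1.     0.    -0.    -0.001]
 [ 0.    -0.294  0.956 -0.147]
 [ 0.     0.     0.     1.   ]]
0 lid [387, 0, 125, 90, 3651] [ 0.6636 -0.3371] 0.07945555448532104 z 0.1061 
0 lid [303, 126, 43, 42, 1431] [ 0.5198 -0.1854] 0.03054618090391159 z 0.1039 
0 lid [227, 134, 42, 42, 1384] [ 0.5076 -0.0749] 0.030562853440642357 z 0.104 
0 lid [373, 185, 42, 38, 1236] [ 0.4339 -0.297 ] 0.030758626759052277 z 0.1039 
0 lid [234, 210, 39, 37, 1118] [ 0.3923 -0.0819] 0.030704636126756668 z 0.104 
0 stand [455, 11, 57, 240, 1363] [ 0.5157 -0.4575] 0.19462041556835175 z 0.0441 ((0.5156549215316772, -0.4576539099216461), (0.005040081683546305, 0.3890402317047119), 89.88992309570312)
0 stand [120, 55, 63, 175, 5700] [0.5075 0.0855] 0.14494745433330536 z 0.0453 ((0.5078195333480835, 0.08566202223300934), (0.09417301416397095, 0.2769036293029785), 83.90384674072266)
0 stand [424, 125, 32, 35, 758] [ 0.52 -0.39] 0.028422381728887558 z 0.0432 ((0.5202769637107849, -0.3897880017757416), (0.05580238252878189, 0.05085776373744011), 9.17361
[... 922 characters left out ...]
057 
2 lid [198, 96, 44, 45, 1501] [ 0.5197 -0.1858] 0.030344586819410324 z 0.104 
2 lid [119, 106, 45, 43, 1510] [ 0.5061 -0.075 ] 0.030944619327783585 z 0.1044 
2 lid [278, 158, 41, 41, 1298] [ 0.4332 -0.2986] 0.030592044815421104 z 0.1039 
2 lid [135, 185, 41, 39, 1221] [ 0.3922 -0.082 ] 0.030712943524122238 z 0.1041 
2 stand [15, 26, 77, 182, 6299] [0.5083 0.0856] 0.14469805359840393 z 0.0454 ((0.5080422759056091, 0.08497075736522675), (0.09513957798480988, 0.2763470411300659), 84.13511657714844)
2 stand [335, 99, 35, 35, 809] [ 0.5206 -0.3901] 0.028289156034588814 z 0.0432 ((0.5199121236801147, -0.39086824655532837), (0.05248761549592018, 0.05378299206495285), 14.028874397277832)
3.4333
```

View pics/w0.png

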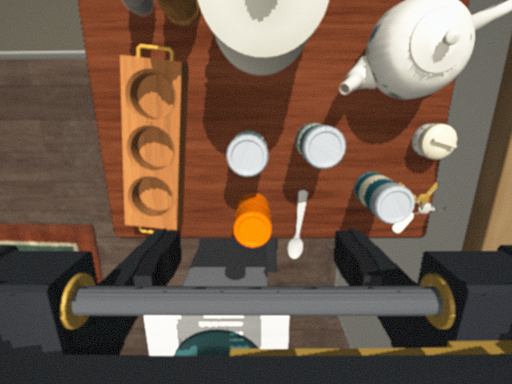

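View pics/w1.png

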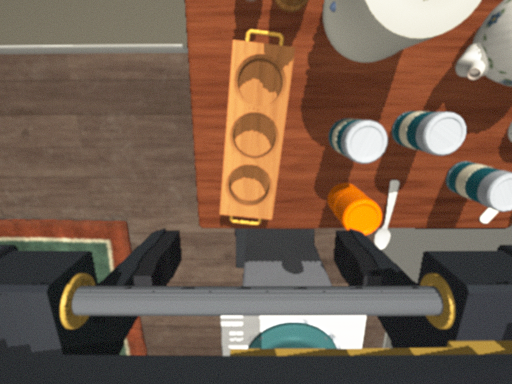

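The wrist pictures show the three teal tins at w0 (247,155), (322,146) and (392,203), with orange at (252,220) excluded. All three wells are empty at (153,95), (153,148) and (153,195). Now I'll lift tin A and weigh it.

```bash
cat >> h.py <<'E'
def lift(x,y,up=.23,g=.068):
    manip.set_gripper(.088)
    manip.move_pose([x,y,.23],ROT)
    manip.move_linear([x,y,g-.019],.15)
    manip.dwell(.2);f0=manip.state()['contact_force'][2]
    manip.set_gripper(.05,30)
    manip.move_linear([x,y,g-.019+.02],.08);manip.dwell(.4)
    s=manip.state();m=(f0-s['contact_force'][2])/9.81
    print('mass',round(m,3),'f0',f0,'grip',s['grasp_force'],s['gripper_width'],s['tool_pos'],s['clock'],flush=True)
    return m
E
python3 - <<'E'
from h import *
x,y=.507,-.075
m=lift(x,y)
if m>.33:
    manip.move_linear([x,y,.0495],.05); manip.set_gripper(.088); manip.move_linear([x,y,.23],.2)
else: manip.move_linear([x,y,.20],.2)
E
```

```text
mass 0.13 f0 -0.8222789127215064 grip 29.999683778733015 0.059318415492834245 [ 0.5067505  -0.07494544  0.06868164] 7.4167
```

Tin A is light (0.13 kg), so it goes in the middle well.

```bash
cat >> h.py <<'E'
def place(x,y,g=.068):
    manip.move_linear([x,y,.20],.25)
    manip.move_linear([x,y,.125],.15)
    f0=manip.state()['contact_force']
    z0=g-.019+.010
    for z in (.105,.09,.075,z0+.006,z0+.001):
        manip.move_linear([x,y,z],.06)
        s=manip.state();df=s['contact_force']-f0;print(z,df.round(2),s['tool_pos'].round(4),flush=True)
        if abs(df).max()>8: print('STOP');return False
    manip.dwell(.2)
    manip.set_gripper(.088)
    manip.dwell(.3);manip.move_linear([x,y,.20],.15)
    print(manip.state()['clock']);return True
E
python3 - <<'E'
from h import *
if place(.508,.085):
    d,P=wrist()
    for st,q in lids(P,.105,.125,200):
        print(st,cv2.minEnclosingCircle(q[:,:2].astype(np.float32)),np.median(q[:,2]))
E
```

```text
0.105 [-0.47  1.05  1.33] [0.5076 0.085  0.1045]
0.09 [0.73 0.51 0.63] [0.5074 0.085  0.0893]
0.075 [0.77 1.05 0.53] [0.5074 0.0849 0.0743]
0.065 [0.64 0.7  1.  ] [0.5075 0.0849 0.0644]
0.060000000000000005 [0.52 0.41 0.49] [0.5077 0.085  0.0596]
13.6917
[ 423    0   89   46 1226] ((0.6434742212295532, -0.07249987125396729), 0.03895024582743645) 0.11498918227745226
[ 223  160   70   68 3695] ((0.5087786316871643, 0.08528856933116913), 0.030591817572712898) 0.11400975472679326
```

Tin A is seated, with its lid at 0.114 and centred. Next is tin B.

```bash
python3 - <<'E'
from h import *
x,y=.5196,-.1852
m=lift(x,y)
if .05<m<.33:
    manip.move_linear([x,y,.20],.2); place(.4245,.0938)
elif m>=.33:
    manip.move_linear([x,y,.0495],.05); manip.set_gripper(.088); manip.move_linear([x,y,.23],.2)
    x,y=.4334,-.298
    m=lift(x,y)
    if .05<m<.33:
        manip.move_linear([x,y,.20],.2); place(.4245,.0938)
d,P=wrist()
for st,q in lids(P,.105,.125,200):
    print(st,cv2.minEnclosingCircle(q[:,:2].astype(np.float32)),np.median(q[:,2]))
E
```

```text
mass 0.129 f0 -0.15738193347938706 grip 29.99963485635817 0.05946068156480988 [ 0.51938128 -0.18512216  0.06870497] 17.9167
0.105 [-0.04 -1.29  0.94] [0.4241 0.0938 0.1046]
0.09 [ 0.78 -0.23  0.05] [0.4239 0.0937 0.0893]
0.075 [-0.27 -0.61 -0.07] [0.4239 0.0937 0.0744]
0.065 [-0.74 -0.27  0.39] [0.4239 0.0937 0.0644]
0.060000000000000005 [-0.22 -0.38 -1.05] [0.4242 0.0937 0.0597]
24.725
[ 230   52   78   81 4890] ((0.5081416368484497, 0.08516500890254974), 0.030646836385130882) 0.11416978864514052
[ 223  160   70   68 3688] ((0.42485636472702026, 0.09408583492040634), 0.030565347522497177) 0.11400418106425679
[415 198  62  53 635] ((0.39203324913978577, -0.08091172575950623), 0.02868201769888401) 0.10565988717802577
```

Tin B is light too, and both are seated, so C should be the full one. I'll lift and confirm.

```bash
python3 - <<'E'
from h import *
x,y=.4334,-.298
m=lift(x,y)
if m>.33:
    manip.set_gripper(.05,40)
    manip.move_linear([x,y,.27],.12); manip.dwell(1)
    s=manip.state();print(s['contact_force'],s['grasp_force'],s['gripper_width'],s['tool_pos'],s['tcp_rot'],s['clock'])
d=cams.capture('side');cv2.imwrite('pics/end.png',cv2.resize(d['image'],(800,600)))
E
```

```text
mass 0.435 f0 -0.3228280593428461 grip 29.99379811808467 0.05951283259836993 [ 0.43320969 -0.2978481   0.06870687] 29.35
[ 0.42924026 -0.30952027 -4.64394946] 39.99272156506777 0.05912857887888004 [ 0.4333771  -0.29799706  0.27000956] [-3.14158280e+00  1.38152322e-05  5.96460895e-05] 32.3917
```

View pics/end.png

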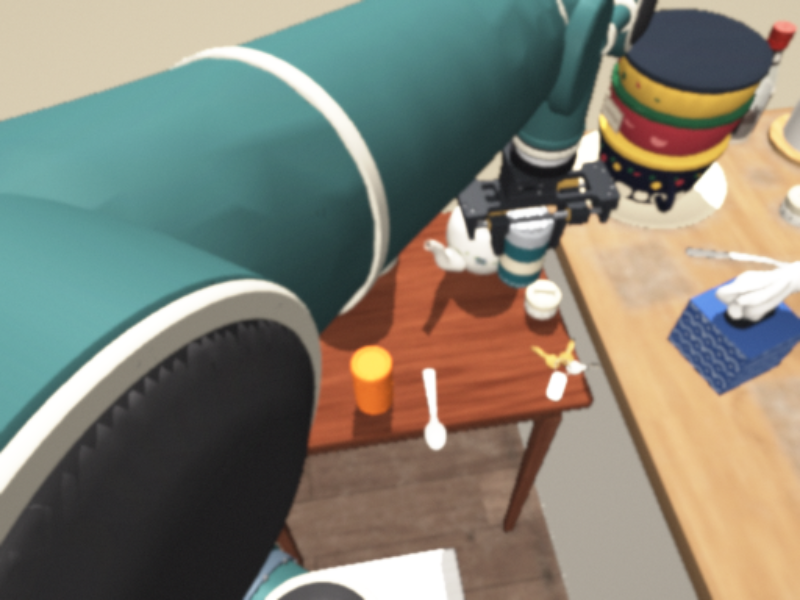

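The heavy tin (0.435 kg) hangs upright in the fingers at (523,245), with its underside at about 0.22 m. The teapot, timer, spoon and keys look unmoved. I'm handing it in.

```bash
python3 -c "
from cell import order
print(order.close_job())"
```

```text
the job is handed in; nothing more can be done
None
```

The two light tins (about 0.13 kg each) are fully down in the middle and near wells of the stand, the full tin (about 0.44 kg) is held upright and still about 22 cm above the table, and the job is handed in; no verdict was returned.

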